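# Collapse and lock the telescopic drying rail

## Robot

A 6-joint arm with a two-finger parallel gripper is mounted at the origin on the work surface. World frame = base frame: x ahead of the robot, y to its left, z up, the work surface at z = 0. Lengths are in m, angles in degrees, forces in N, time in s.
With the tool pointing down it reaches from about 0.35 to 0.875 m from the base axis. Payload 4.2 kg.
Tool frame: the origin (TCP) lies midway between the tips of the shut fingers; the grasp point (between the pads) lies 19 mm behind it; z points along the fingers, y is the line along which they close (so a half turn about z gives the same grasp; the last joint's range is limited). The gripper opens to 87 mm and grips with 3 to 60 N. Pads are 19 mm wide; open, the fingers measure 117 mm over their backs; the gripper's body (75 mm by 190 mm) begins 51 mm behind the grasp point.
Start: joints at [85.749, 22.042, 0.453, 0, -68.411, -14.817], TCP at [0.204, 0.591, 0.223] pointing down, gripper open.
Joint ranges: [-179.83, 179.83], [-69.29, 118.12], [-61.27, 80.66], [-181.25, 117.63], [-171.15, -9.14], [-177.46, 177.46]. Speed limits (degrees/s): [159.86, 159.86, 180, 180, 180, 180].

## Interface

Orientations are given as a 3x3 rotation matrix whose columns are the frame's x, y, z axes.
In Python, from station import r, cams gives the robot as it stands.
- The arm moves only by the tool play_rows, never from a script. Its argument "commands" is text: rows parted by semicolons, each of 6 numbers parted by spaces: the shift along the world's x, y, z normalised to -1 to 1, where 1 is 30 mm, then the turn, a rotation vector about the world's x, y, z normalised to -1 to 1, where 1 is 0.15 rad. A call has 1 to 20 rows; each row shifts and turns the commanded pose from where the row before left it; what a row does not reach is not made up. A row lasts 1/10 s, in which the tool goes at most 50 mm and 8.59 degrees, less where a joint would pass 70% of its speed; a pose out of reach is approached as far as the arm can. A call with a number of a shift or a turn outside -1 to 1 is refused whole. A call with a gripper value outside its range is refused whole. "grip" is the finger opening in mm, from 0 to 87, set as the call begins (left out, the last holds). The fingers move at their own pace and stop on an object; the grip force is fixed at half the most. Time passes only in rows, so rows that do not move let the fingers close. It gives the time, the measured TCP pose, the force, the opening and the grip force at its end, in the units of the state.
- r.sense(): the state, without advancing time (a new reading comes with each control period).
- cams.capture(name): name is "side" or "top"; returns (picture, depth): 480x640x3 uint8, blue, green, red; 480x640 float32, m along the optical axis (not along the pixel's ray), 0 where there is no reading.
- cams.camera_info(name): a dict with "mtx" (3x3 intrinsics, pixels), "R" (3x3) and "t" (3): a world point X has camera coordinates R X + t. Camera axes: x right, y down, z forward; pixel columns grow to the right and rows downward; lengths in m; the calibration is good to about 2 mm. A picture is of the moment at which its call begins. camera_info takes no time and is no camera call.
- r.finish_job(): hands the job in; it is judged then, once.
The state is a dict: "time_s": time; "joints": joint angles; "joint_velocities": joint speeds; "effort": joint torques, N m; "tcp_pos": TCP position; "ee_rot": TCP orientation; "wrist_force": force on the tool from outside, world axes, zero at the start; "moment": the same for the moment, N m; "gripper_width": opening from 0.0 (shut) to 1.0 (fully open); "gripper_force": force on a finger pad.
Only numpy, scipy, OpenCV 4.12 (cv2) and the standard library are available. Lean on these libraries where they do the work, as an engineer would, in place of code of your own. Each camera call takes 0.05 s, during which the arm holds its last target. There are 200 camera calls.

## Task

The telescopic drying rail lies in its cradle on the worktop, pulled out and unlocked. Push its rubber foot in, firmly but gently, until you feel the rod bear on the stop inside the outer tube, then swing the cam lever over its dead centre and right down flat along the tube, so that the rail is locked fully collapsed. Use moderate force, leave the other things where they are, and let go at the end.

Things in the scene. Friction and masses are not known exactly. Their poses are not given: they have to be found in the camera images.
- rail: fixed part: white outer tube, 31 mm thick, 385 mm long, level in a cradle on a base plate 100 x 400 x 12 mm, with a grey clamp head at its mouth (75 mm long, 45 mm wide). Origin on the worktop right under the mouth; z up; the tube runs from the mouth to -y of this frame, the rod sticks out to +y. The tube's axis is 80 mm above the worktop
- mouth (a point): centre of the outer face of the grey square ring (42 x 42 mm) at the mouth of the outer tube, on the tube's axis
- end_cap: grey round cap on the closed far end of the outer tube, 385 mm behind the mouth, origin on the tube's axis. It carries the stop inside the tube, which cannot be seen and is set differently each time: with the rod home on it, the foot's shoulder is still 10 to 40 mm out of the mouth
- pin (a joint): light spring pin on the face of the hidden stop (m): 0 untouched; the rod's inner end meets it 10 mm before the stop and pushes it in, with under 1 N, to 0.010 when the rod is home. It does not tell where the stop is until the rod is on it
- rod: loose inner rod (0.2 to 0.4 kg): steel, 20 mm thick, in the outer tube with 1 mm of play; on its outer end a round black rubber foot, 32 mm in diameter, 70 mm long. Origin: centre of the foot's inner face (the shoulder), on the axis; y along the rod, outwards. Starts with the shoulder 70 to 110 mm out of the mouth; slides with 1 to 4 N while unlocked, up to a hard stop found by feel
- foot_end (a point): centre of the outer end face of the rubber foot, 70 mm outwards from the shoulder: the face to push on
- lever_pivot (a point): centre of the cam lever's hinge pin on the clamp head, 45 mm behind the mouth and 106 mm above the worktop (it rises up to 7 mm on its spring as the lever closes). The pin lies along the rail's x axis
- lever_tip (a point): middle of the free end of the cam lever, a flat bar 22 mm wide (26 mm at its last 26 mm), 8 mm thick, that reaches 87 mm from the pin; the pin lies in the bar's mid-plane
- lever (a joint): cam lever angle (rad). 0: open, standing up, leaning 19 degrees towards the foot (rail +y); grows as it swings over to rail -y: 0.33 upright, 1.9 closed, level along the top of the tube (hard stop). From about 0.5 its spring grips the rod and it resists with up to about 10 N at its end; dead centre at 1.45, beyond it the spring pulls it closed. Starts at 0 to 0.25
- bottle: white detergent bottle, 68 mm in diameter, 190 mm high, origin under its base; bystander
- basket: grey open plastic basket 90 x 130 x 70 mm, origin under its base; bystander
- jar: glass jar with a metal cap, 72 mm in diameter, 100 mm high, origin under its base; bystander

How it is judged (in metres and radians):
On the way, in this order (a step that is already met when the one before it is completed fails the run):
1. with the lever still open, the rod is pushed home on the hidden stop (pin in by more than 8 mm of its 10) and bears on it with more than 4 N for 0.2 s (value of joint pin above 0.008 m and contact force between rod and end_cap above 4 N and value of joint lever below 0.5 rad), for 0.2 s.
2. the lever is over centre and closed (value of joint lever above 1.82 rad), for 0.2 s.
At the end, for the whole second after the job is handed in: The rod is within 2.5 mm of the stop (pin in by more than 7.5 mm of its 10), the lever is closed (above 1.82 rad, within about 4 degrees of level), and all is at rest (value of joint pin above 0.0075 m and value of joint lever above 1.82 rad and linear speed of rod below 0.01 m/s); the robot touches nothing.
It fails at once if the rod is rammed against the stop with more than 25 N (contact force between rod and end_cap above 25 N).
It fails at once if the lever is pushed with more than 25 N (contact force between any of the fingers, the arm and lever above 25 N).
It fails at once if a bystander is moved by more than 20 mm (distance of any of bottle, basket, jar from where it was at the start of the episode above 0.02 m).
It also fails if it takes over 59 s, if anything falls off the work surface, if the arm or the gripper's body presses on something with over 40 N, if the wrist force passes 120 N, or if a joint passes its speed limit or range.

## Working session

There is one attempt and no reset: what is moved stays moved. The work goes in short steps, Python scripts to look and compute and a tool call to move; the robot and the scene stay as the last step left them, time stands still between calls to the robot, and variables do not carry over. Pictures are saved under pics/ and viewed, at most 10 in all, crops included, and the job is handed in when it is done.

Besides the shell and the picture viewer there is one more tool, called after "Emit:" by a JSON object that holds its "name" and its "arguments". play_rows: Moves the arm, as the interface text tells. Scaled input: -1 to 1 covers 30 mm each way for a shift and 0.15 rad each way for a turn. Its arguments: {"type":"object","properties":{"commands":{"type":"string"},"grip":{"type":"number"}},"required":["commands"]}

```bash
mkdir -p pics; cat > h.py <<'E'
import numpy as np, cv2
from station import r, cams
def snap(n,f):
    p,d=cams.capture(n); cv2.imwrite(f'pics/{f}.png',p); np.save(f'pics/{f}.npy',d); return p,d
def pt(n,d,u,v,w=1):
    c=cams.camera_info(n); q=d[v-w:v+w+1,u-w:u+w+1]; z=np.median(q[q>0])
    X=np.linalg.inv(c['mtx'])@[u,v,1]*z
    return np.array(c['R']).T@(X-np.array(c['t']))
E
python3 - <<'E'
from h import *
snap('side','s0'); snap('top','t0'); s=r.sense()
print(s)
E
```

```text
{'time_s': 0.1, 'joints': array([ 8.57482737e+01,  2.20870837e+01,  3.87232907e-01, -2.45738982e-02,
       -6.84113326e+01, -1.48156118e+01]), 'joint_velocities': array([-0.02313682, -0.18775936,  0.14276222,  0.04133649,  0.03259766,
        0.1292881 ]), 'effort': array([-1.31149241e-04, -3.91691494e+01,  1.87934589e+01,  4.23184499e+00,
        1.34297847e-02, -7.92607921e-05]), 'tcp_pos': array([0.20399573, 0.5901999 , 0.22156068]), 'ee_rot': array([[ 9.45083631e-01, -3.26828147e-01, -5.41575079e-04],
       [-3.26828577e-01, -9.45081716e-01, -1.90557498e-03],
       [ 1.10962833e-04,  1.97792993e-03, -9.99998038e-01]]), 'wrist_force': array([-0.30620659, -0.27919948,  0.39385117]), 'moment': array([-0.03514371,  0.02176838,  0.03193703]), 'gripper_force': 0.0, 'gripper_width': 0.9975966846610171}
```

View pics/t0.png

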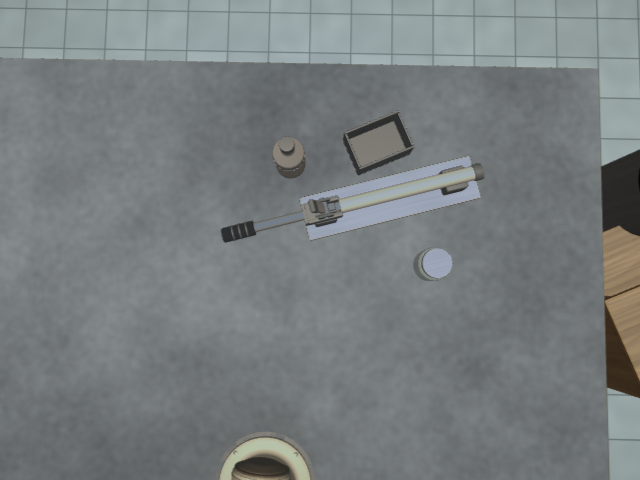

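View pics/s0.png

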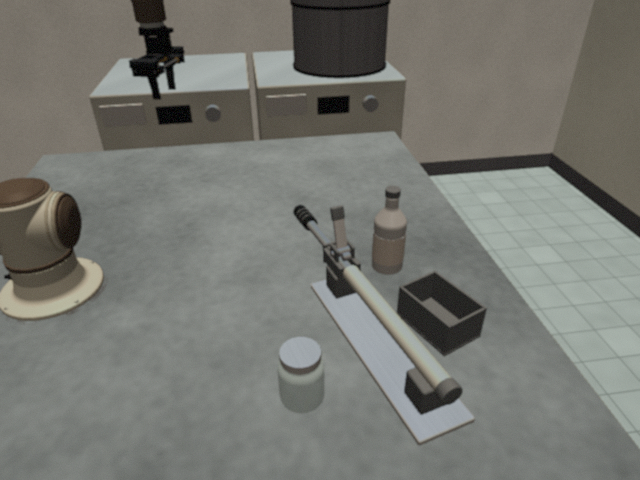

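The top view shows the foot at about (222,236)–(255,229), the clamp head and lever at about (322,208), and the end cap at (479,171). The bottle (289,153), basket (378,142) and jar (435,263) stand around the rail.

```bash
python3 - <<'E'
from h import *
np.set_printoptions(precision=4,suppress=True)
c=cams.camera_info('top'); print(c['mtx'],-np.array(c['R']).T@c['t'])
d=np.load('pics/t0.npy'); p=cv2.imread('pics/t0.png')
for n,(u,v) in dict(foot_a=(226,235),foot=(238,231),rod=(280,222),tube0=(350,202),tube=(400,190),tube2=(440,180),cap=(479,171),lev=(322,208),bottle=(288,146),jar=(435,263),plateA=(303,200),plateB=(478,192)).items(): print(n,pt('top',d,u,v))
a=cv2.resize(p[150:270,210:370],None,fx=5,fy=5,interpolation=cv2.INTER_CUBIC); cv2.imwrite('pics/t0c.png',a)
q=cv2.imread('pics/s0.png')
cv2.imwrite('pics/s0c.png',cv2.resize(q[190:310,280:420],None,fx=5,fy=5,interpolation=cv2.INTER_CUBIC))
E
```

```text
[[598.9608   0.     313.7887]
 [  0.     598.9608 233.6148]
 [  0.       0.       1.    ]] [ 0.4176 -0.1062  1.3522]
foot_a [0.5332 0.0887 0.095 ]
foot [0.5421 0.0636 0.0953]
rod [ 0.5637 -0.0241  0.0886]
tube0 [ 0.6085 -0.1718  0.0954]
tube [ 0.6364 -0.2775  0.0946]
tube2 [ 0.6593 -0.3621  0.0958]
cap [ 0.68   -0.4444  0.0975]
lev [ 0.5895 -0.1125  0.1308]
bottle [ 0.704  -0.0426  0.1886]
jar [ 0.4826 -0.3506  0.1008]
plateA [ 0.6235 -0.0699  0.0129]
plateB [ 0.6498 -0.4652  0.0109]
```

View pics/t0c.png

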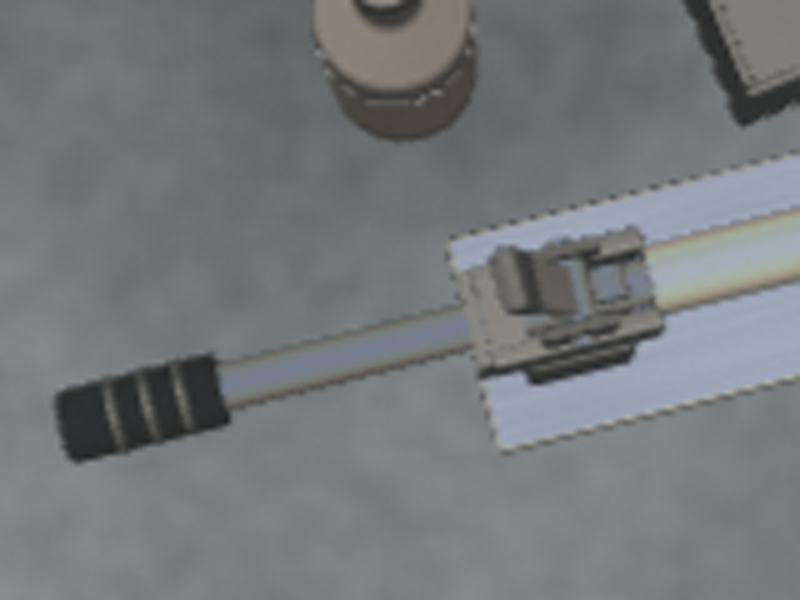

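View pics/s0c.png

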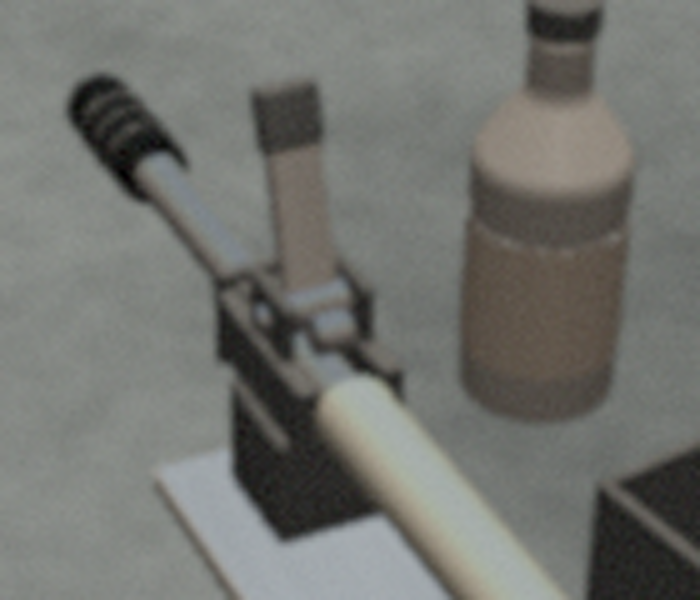

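The top crop shows the foot's outer end at crop (68,428), the ring face running (458,275)–(485,370), and the lever tip at about (513,278), leaning towards the foot. The side crop confirms the lever is open, with its tip at about crop (287,95).

```bash
cat >> h.py <<'E'
np.set_printoptions(precision=4,suppress=True)
def plane(n,u,v,z):
    c=cams.camera_info(n); R=np.array(c['R']);C=-R.T@c['t']; D=R.T@np.linalg.inv(c['mtx'])@[u,v,1]
    return C+D*(z-C[2])/D[2]
E
python3 - <<'E'
from h import *
d=np.load('pics/t0.npy')
f=lambda a,b:(210+a/5-.4,150+b/5-.4)
cap=[];
for u,v in [(350,202),(370,197),(400,190),(420,185),(440,180),(236,232)]: cap.append(pt('top',d,u,v)[:2])
cap=np.array(cap)
mid=cap.mean(0); U=np.linalg.svd(cap-mid)[2][0]; U*=np.sign(U[1]); print(mid,U,(cap-mid)@[U[1],-U[0]])
X=np.array([U[1],-U[0]])
M=(plane('top',*f(458,275),.101)+plane('top',*f(485,370),.101))[:2]/2
F=plane('top',*f(66,428),.085)[:2]; T=plane('top',*f(513,272),.19)[:2]; E=plane('top',485,170,.08)[:2]
P=plane('side',280+287/5,190+92/5,.19)[:2]
for n,q in dict(M=M,F=F,T=T,E=E,Ts=P).items(): print(n,q,'rail x,y from M:',(q-mid)@X,(q-M)@U)
on=lambda q: mid+U*((q-mid)@U)
M=on(M);print('mouth',M,'foot',on(F),'pivot',M-.045*U)
for lev in (0,.1,.2): print(lev, M+U*(-.045+.087*np.sin(.33-lev)), .106+.087*np.cos(.33-lev))
E
```

```text
[ 0.6187 -0.2129] [-0.2675  0.9636] [ 0.0012  0.0011 -0.0003 -0.0004 -0.0008 -0.0008]
M [ 0.5801 -0.0748] rail x,y from M: -0.000307928291934215 0.0
F [0.5335 0.0971] rail x,y from M: 0.0008247035727988608 0.1780829443583913
T [ 0.5887 -0.0929] rail x,y from M: 0.003217682362210685 -0.01972397070137569
E [ 0.686  -0.4621] rail x,y from M: -0.001789209754866204 -0.4014726819059571
Ts [ 0.5858 -0.0978] rail x,y from M: -0.0009809498588350756 -0.023693088679713932
mouth [ 0.5804 -0.0747] foot [0.5327 0.0969] pivot [ 0.5924 -0.1181]
0 [ 0.5849 -0.0909] 0.18830568388696967
0.1 [ 0.5871 -0.099 ] 0.1907089763654676
0.2 [ 0.5894 -0.1072] 0.19226588475318657
```

Emit:
{"name": "play_rows", "arguments": {"commands": "0.663 -0.948 0 0 0 -0.403;0.663 -0.948 0 0 0 -0.403;0.663 -0.948 0 0 0 -0.403;0.663 -0.948 0 0 0 -0.403;0.663 -0.948 0 0 0 -0.403;0.663 -0.948 0 0 0 -0.403;0.663 -0.948 0 0 0 -0.403;0.663 -0.948 0 0 0 -0.403;0.663 -0.948 0 0 0 -0.403;0.663 -0.948 0 0 0 -0.403;0.663 -0.948 0 0 0 -0.403;0.663 -0.948 0 0 0 -0.403;0.663 -0.948 0 0 0 -0.403;0.663 -0.948 0 0 0 -0.403;0.663 -0.948 0 0 0 -0.403;0.663 -0.948 0 0 0 -0.403;0 0 0 0 0 0;0 0 0 0 0 0", "grip": 0}}

```text
time_s: 1.9
tcp_pos: [0.5223, 0.1349, 0.2219]
ee_rot: [[0.266, -0.964, -0.001], [-0.964, -0.266, -0.0], [0.0, 0.001, -1.0]]
wrist_force: [0.2, 0.3, 0.0]
gripper_width: 0.005
gripper_force: 0.0
```

Down to z = 0.067.

Emit:
{"name": "play_rows", "arguments": {"commands": "0 0 -0.9 0 0 0;0 0 -0.9 0 0 0;0 0 -0.9 0 0 0;0 0 -0.9 0 0 0;0 0 -0.9 0 0 0;0 0 -0.65 0 0 0;0 0 0 0 0 0;0 0 0 0 0 0"}}

```text
time_s: 2.7
tcp_pos: [0.5223, 0.1365, 0.0684]
ee_rot: [[0.269, -0.963, 0.0], [-0.963, -0.269, -0.0], [0.0, -0.0, -1.0]]
wrist_force: [0.8, 1.0, -0.7]
gripper_width: 0.006
gripper_force: 0.0
```

```bash
python3 - <<'E'
from h import *
p,_=snap('top','t1')
cv2.imwrite('pics/t1c.png',cv2.resize(p[130:280,180:380],None,fx=4,fy=4,interpolation=cv2.INTER_CUBIC))
print(r.sense()['tcp_pos'])
E
```

```text
[0.5229 0.1366 0.0691]
```

View pics/t1c.png

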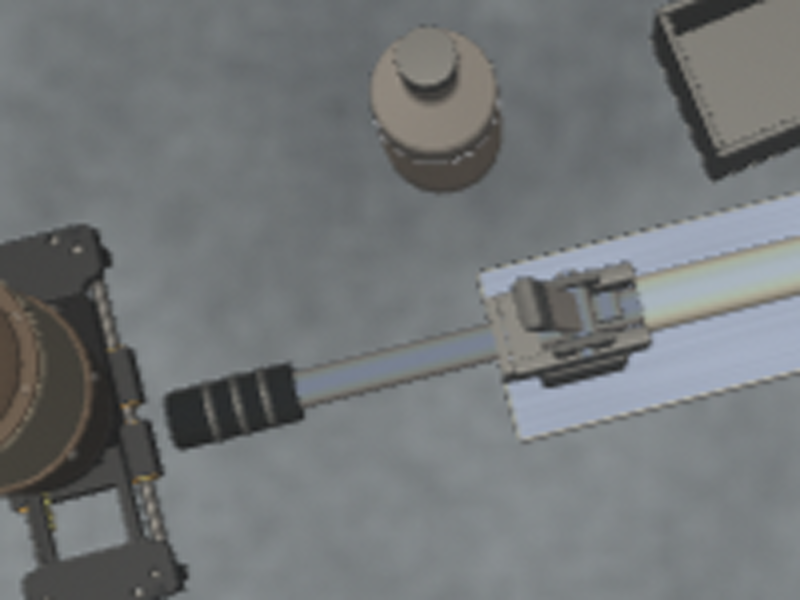

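The gripper body is aligned across the rail, with the fingers in line with the foot, whose end is at crop (168,420). I'll push 78 mm at 60 mm/s, then slow down.

Emit:
{"name": "play_rows", "arguments": {"commands": "0.0535 -0.193 0 0 0 0;0.0535 -0.193 0 0 0 0;0.0535 -0.193 0 0 0 0;0.0535 -0.193 0 0 0 0;0.0535 -0.193 0 0 0 0;0.0535 -0.193 0 0 0 0;0.0535 -0.193 0 0 0 0;0.0535 -0.193 0 0 0 0;0.0535 -0.193 0 0 0 0;0.0535 -0.193 0 0 0 0;0.0535 -0.193 0 0 0 0;0.0535 -0.193 0 0 0 0;0.0535 -0.193 0 0 0 0;0 0 0 0 0 0"}}

```text
time_s: 4.15
tcp_pos: [0.5432, 0.0594, 0.0679]
ee_rot: [[0.267, -0.964, -0.001], [-0.964, -0.267, -0.001], [0.0, 0.001, -1.0]]
wrist_force: [-0.9, -0.2, -0.0]
gripper_width: 0.003
gripper_force: 0.0
```

Emit:
{"name": "play_rows", "arguments": {"commands": "0.018 -0.064 0 0 0 0;0.018 -0.064 0 0 0 0;0.018 -0.064 0 0 0 0;0.018 -0.064 0 0 0 0;0.018 -0.064 0 0 0 0;0.018 -0.064 0 0 0 0;0.018 -0.064 0 0 0 0"}}

```text
time_s: 4.85
tcp_pos: [0.547, 0.0468, 0.0679]
ee_rot: [[0.267, -0.964, -0.0], [-0.964, -0.267, 0.0], [-0.0, 0.0, -1.0]]
wrist_force: [-0.2, 1.3, -1.1]
gripper_width: 0.005
gripper_force: 0.8
```

Emit:
{"name": "play_rows", "arguments": {"commands": "0.009 -0.032 0 0 0 0;0.009 -0.032 0 0 0 0;0.009 -0.032 0 0 0 0;0.009 -0.032 0 0 0 0"}}

```text
time_s: 5.25
tcp_pos: [0.5481, 0.0431, 0.068]
ee_rot: [[0.267, -0.964, -0.0], [-0.964, -0.267, 0.0], [-0.0, 0.0, -1.0]]
wrist_force: [-0.6, 1.7, -0.7]
gripper_width: 0.009
gripper_force: 0.8
```

Emit:
{"name": "play_rows", "arguments": {"commands": "0.009 -0.032 0 0 0 0;0.009 -0.032 0 0 0 0;0.009 -0.032 0 0 0 0"}}

```text
time_s: 5.55
tcp_pos: [0.5486, 0.0417, 0.068]
ee_rot: [[0.267, -0.964, -0.0], [-0.964, -0.267, 0.002], [-0.002, -0.001, -1.0]]
wrist_force: [-4.9, 12.2, 1.6]
gripper_width: 0.005
gripper_force: 6.4
```

The stop is felt at about 13 N. Hold.

Emit:
{"name": "play_rows", "arguments": {"commands": "0 0 0 0 0 0;0 0 0 0 0 0;0 0 0 0 0 0;0 0 0 0 0 0"}}

```text
time_s: 5.95
tcp_pos: [0.5486, 0.0418, 0.068]
ee_rot: [[0.267, -0.964, -0.0], [-0.964, -0.267, 0.002], [-0.002, -0.0, -1.0]]
wrist_force: [-3.0, 8.0, 0.0]
gripper_width: 0.006
gripper_force: 4.4
```

Emit:
{"name": "play_rows", "arguments": {"commands": "0.004 -0.015 0 0 0 0;0 0 0 0 0 0;0 0 0 0 0 0;0 0 0 0 0 0;0 0 0 0 0 0"}}

```text
time_s: 6.45
tcp_pos: [0.5486, 0.0418, 0.068]
ee_rot: [[0.267, -0.964, -0.0], [-0.964, -0.267, 0.003], [-0.002, -0.0, -1.0]]
wrist_force: [-3.9, 10.3, 0.0]
gripper_width: 0.004
gripper_force: 5.4
```

Emit:
{"name": "play_rows", "arguments": {"commands": "-0.08 0.29 0 0 0 0;-0.24 0.87 0 0 0 0;0 0 0.9 0 0 0;0 0 0.9 0 0 0;0 0 0.9 0 0 0;0 0 0.9 0 0 0;0 0 0.9 0 0 0;0 0 0.9 0 0 0;0 0 0.67 0 0 0;0.211 -0.775 0 0 0 0;0.211 -0.775 0 0 0 0;0.211 -0.775 0 0 0 0;0.211 -0.775 0 0 0 0;0.211 -0.775 0 0 0 0;0.211 -0.775 0 0 0 0;0 0 0 0 0 0;0 0 0 0 0 0"}}

```text
time_s: 8.15
tcp_pos: [0.5773, -0.0655, 0.25]
ee_rot: [[0.266, -0.964, -0.0], [-0.964, -0.266, -0.0], [0.0, 0.0, -1.0]]
wrist_force: [0.7, 0.1, 0.0]
gripper_width: 0.008
gripper_force: 0.0
```

```bash
python3 - <<'E'
from h import *
p,_=snap('side','s2')
cv2.imwrite('pics/s2c.png',cv2.resize(p[130:310,250:450],None,fx=3,fy=3,interpolation=cv2.INTER_CUBIC))
print(r.sense()['tcp_pos'])
E
```

```text
[ 0.5772 -0.0649  0.2501]
```

View pics/s2c.png

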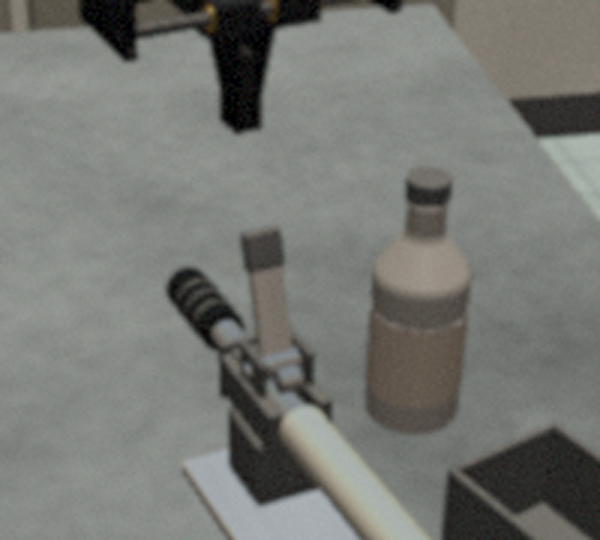

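The lever is still open with its tip at crop (263,235), and the foot is nearly home. The fingers are above and in front, in line with the lever. I'll compute the arc now.

```bash
python3 - <<'E'
from h import *
M=np.array([.5804,-.0747]);U=np.array([-.2675,.9636])
def T(th):
    f=th-.33; h=.007*np.clip((th-.5)/.95,0,1)
    y=-.045-.072*np.sin(f)+.004*np.cos(f)+.0095; z=.106+h+.072*np.cos(f)+.004*np.sin(f)
    return np.r_[M+y*U,z]
p=None
for th in np.arange(.3,1.95,.1):
    q=T(th); 
    if p is None: print(q,(q-M@np.eye(2,3) if 0 else 0))
    else: print(round(th,2),q,'half-row',(q-p)/.03/2)
    p=q
E
```

```text
[ 0.5882 -0.103   0.1778] 0
0.4 [ 0.5902 -0.1099  0.1781] half-row [ 0.0321 -0.1157  0.0043]
0.5 [ 0.5921 -0.1168  0.1776] half-row [ 0.0321 -0.1155 -0.0077]
0.6 [ 0.594  -0.1237  0.1772] half-row [ 0.0317 -0.1142 -0.0074]
0.7 [ 0.5959 -0.1304  0.176 ] half-row [ 0.031  -0.1117 -0.0191]
0.8 [ 0.5977 -0.1369  0.1742] half-row [ 0.03   -0.1082 -0.0305]
0.9 [ 0.5994 -0.1431  0.1717] half-row [ 0.0287 -0.1035 -0.0415]
1.0 [ 0.601  -0.149   0.1686] half-row [ 0.0272 -0.0978 -0.052 ]
1.1 [ 0.6025 -0.1544  0.1649] half-row [ 0.0253 -0.0911 -0.0618]
1.2 [ 0.6039 -0.1595  0.1606] half-row [ 0.0232 -0.0835 -0.0709]
1.3 [ 0.6052 -0.164   0.1559] half-row [ 0.0209 -0.0751 -0.0791]
1.4 [ 0.6063 -0.1679  0.1507] half-row [ 0.0183 -0.066  -0.0864]
1.5 [ 0.6072 -0.1713  0.1448] half-row [ 0.0156 -0.0561 -0.0989]
1.6 [ 0.608  -0.174   0.1382] half-row [ 0.0127 -0.0458 -0.1104]
1.7 [ 0.6086 -0.1761  0.1313] half-row [ 0.0097 -0.0349 -0.1145]
1.8 [ 0.609  -0.1775  0.1242] half-row [ 0.0066 -0.0237 -0.1176]
1.9 [ 0.6092 -0.1783  0.1171] half-row [ 0.0034 -0.0123 -0.1195]
```

Emit:
{"name": "play_rows", "arguments": {"commands": "-0.04 0.15 -0.9 0 0 0;0 0 -0.9 0 0 0;0 0 -0.8 0 0 0;0 0 0 0 0 0;0 0 0 0 0 0"}}

```text
time_s: 8.7
tcp_pos: [0.5765, -0.0599, 0.1728]
ee_rot: [[0.269, -0.963, 0.0], [-0.963, -0.269, -0.001], [0.001, -0.0, -1.0]]
wrist_force: [0.4, -0.3, 0.7]
gripper_width: 0.007
gripper_force: 0.0
```

Emit:
{"name": "play_rows", "arguments": {"commands": "0.038 -0.139 0.01 0 0 0;0.038 -0.139 0.01 0 0 0;0.038 -0.139 0.01 0 0 0;0.038 -0.139 0.01 0 0 0;0.038 -0.139 0.01 0 0 0;0.038 -0.139 0.01 0 0 0;0.038 -0.139 0.01 0 0 0;0.038 -0.139 0.01 0 0 0;0.038 -0.139 0.01 0 0 0;0.038 -0.139 0.01 0 0 0;0.038 -0.139 0.01 0 0 0;0.038 -0.139 0.01 0 0 0"}}

```text
time_s: 9.9
tcp_pos: [0.5898, -0.1106, 0.1754]
ee_rot: [[0.267, -0.964, -0.001], [-0.964, -0.267, 0.0], [-0.001, 0.0, -1.0]]
wrist_force: [-0.2, 2.3, -1.2]
gripper_width: 0.005
gripper_force: 1.0
```

Emit:
{"name": "play_rows", "arguments": {"commands": "0.032 -0.115 0 0 0 0;0.032 -0.115 0 0 0 0;0.032 -0.114 0 0 0 0;0.032 -0.114 0 0 0 0;0.031 -0.112 -0.01 0 0 0;0.031 -0.112 -0.01 0 0 0"}}

```text
time_s: 10.5
tcp_pos: [0.5948, -0.1292, 0.1739]
ee_rot: [[0.267, -0.964, -0.002], [-0.964, -0.267, 0.003], [-0.004, 0.001, -1.0]]
wrist_force: [-1.1, 10.1, -2.4]
gripper_width: 0.004
gripper_force: 3.8
```

Emit:
{"name": "play_rows", "arguments": {"commands": "0.03 -0.108 -0.02 0 0 0;0.03 -0.108 -0.02 0 0 0;0.029 -0.104 -0.035 0 0 0;0.029 -0.104 -0.035 0 0 0"}}

```text
time_s: 10.9
tcp_pos: [0.5979, -0.141, 0.1703]
ee_rot: [[0.268, -0.964, -0.004], [-0.964, -0.268, 0.005], [-0.005, 0.002, -1.0]]
wrist_force: [-2.9, 10.9, -1.0]
gripper_width: 0.003
gripper_force: 4.7
```

Emit:
{"name": "play_rows", "arguments": {"commands": "0.027 -0.098 -0.052 0 0 0;0.027 -0.098 -0.052 0 0 0;0.025 -0.091 -0.062 0 0 0;0.025 -0.091 -0.062 0 0 0"}}

```text
time_s: 11.3
tcp_pos: [0.6011, -0.1526, 0.1641]
ee_rot: [[0.268, -0.963, -0.003], [-0.963, -0.268, 0.004], [-0.004, 0.002, -1.0]]
wrist_force: [-2.8, 9.6, 0.7]
gripper_width: 0.008
gripper_force: 4.2
```

Emit:
{"name": "play_rows", "arguments": {"commands": "0.023 -0.084 -0.07 0 0 0;0.023 -0.084 -0.07 0 0 0;0.021 -0.075 -0.08 0 0 0;0.021 -0.075 -0.08 0 0 0"}}

```text
time_s: 11.7
tcp_pos: [0.6042, -0.1635, 0.1559]
ee_rot: [[0.268, -0.963, -0.002], [-0.963, -0.268, 0.002], [-0.002, 0.001, -1.0]]
wrist_force: [-1.8, 6.4, 0.6]
gripper_width: 0.009
gripper_force: 2.7
```

Emit:
{"name": "play_rows", "arguments": {"commands": "0.018 -0.066 -0.087 0 0 0;0.018 -0.066 -0.087 0 0 0;0.016 -0.056 -0.1 0 0 0;0.016 -0.056 -0.1 0 0 0"}}

```text
time_s: 12.1
tcp_pos: [0.6071, -0.1724, 0.1448]
ee_rot: [[0.268, -0.964, 0.0], [-0.964, -0.268, -0.001], [0.001, -0.0, -1.0]]
wrist_force: [-1.0, 1.8, 1.0]
gripper_width: 0.007
gripper_force: 0.7
```

Emit:
{"name": "play_rows", "arguments": {"commands": "0.013 -0.046 -0.11 0 0 0;0.013 -0.046 -0.11 0 0 0;0.01 -0.035 -0.115 0 0 0;0.01 -0.035 -0.115 0 0 0"}}

```text
time_s: 12.5
tcp_pos: [0.6084, -0.1771, 0.1308]
ee_rot: [[0.267, -0.964, -0.0], [-0.964, -0.267, -0.0], [0.0, 0.0, -1.0]]
wrist_force: [1.1, 0.6, -0.6]
gripper_width: 0.001
gripper_force: 0.0
```

Past dead centre, and the lever has pulled away from the fingers. I'll press down gently to confirm it is flat.

Emit:
{"name": "play_rows", "arguments": {"commands": "0 0 -0.115 0 0 0;0 0 -0.115 0 0 0;0 0 -0.1 0 0 0;0 0 -0.06 0 0 0;0 0 0 0 0 0"}}

```text
time_s: 13.0
tcp_pos: [0.6082, -0.1766, 0.1193]
ee_rot: [[0.268, -0.964, -0.0], [-0.964, -0.268, 0.0], [-0.0, 0.0, -1.0]]
wrist_force: [-0.8, 0.7, 0.2]
gripper_width: 0.004
gripper_force: 0.0
```

Emit:
{"name": "play_rows", "arguments": {"commands": "0 0 -0.05 0 0 0;0 0 -0.05 0 0 0;0 0 0 0 0 0"}}

```text
time_s: 13.3
tcp_pos: [0.6082, -0.1767, 0.1164]
ee_rot: [[0.267, -0.964, -0.0], [-0.964, -0.267, 0.0], [-0.0, 0.0, -1.0]]
wrist_force: [-0.8, 0.4, -0.7]
gripper_width: 0.004
gripper_force: 0.0
```

Emit:
{"name": "play_rows", "arguments": {"commands": "0 0 -0.05 0 0 0;0 0 -0.05 0 0 0;0 0 0 0 0 0"}}

```text
time_s: 13.6
tcp_pos: [0.6084, -0.1767, 0.1138]
ee_rot: [[0.268, -0.964, 0.0], [-0.964, -0.268, -0.0], [0.0, -0.0, -1.0]]
wrist_force: [-1.2, 0.7, 0.8]
gripper_width: 0.006
gripper_force: 0.5
```

Emit:
{"name": "play_rows", "arguments": {"commands": "0 0 -0.05 0 0 0;0 0 0 0 0 0"}}

```text
time_s: 13.8
tcp_pos: [0.6086, -0.1767, 0.1134]
ee_rot: [[0.268, -0.963, 0.001], [-0.963, -0.268, -0.001], [0.001, -0.001, -1.0]]
wrist_force: [-2.2, 1.2, 5.6]
gripper_width: 0.006
gripper_force: 2.8
```

It bears at 5.6 N on the closed lever. Retreat straight up, then look.

Emit:
{"name": "play_rows", "arguments": {"commands": "0 0 0.3 0 0 0;0 0 0.9 0 0 0;0 0 0.9 0 0 0;0 0 0.9 0 0 0;0 0 0.9 0 0 0;0 0 0.9 0 0 0;0 0 0.9 0 0 0;0 0 0 0 0 0;0 0 0 0 0 0;0 0 0 0 0 0"}}

```text
time_s: 14.8
tcp_pos: [0.6077, -0.1765, 0.2818]
ee_rot: [[0.267, -0.964, -0.002], [-0.964, -0.267, 0.001], [-0.001, 0.002, -1.0]]
wrist_force: [-0.2, 0.5, -0.5]
gripper_width: 0.004
gripper_force: 0.0
```

```bash
python3 - <<'E'
from h import *
p,_=snap('side','s3')
cv2.imwrite('pics/s3c.png',cv2.resize(p[180:420,270:500],None,fx=2.4,fy=2.4,interpolation=cv2.INTER_CUBIC))
s=r.sense();print(s['tcp_pos'],s['wrist_force'])
E
```

```text
[ 0.6077 -0.1766  0.2816] [ 0.3025  0.5656 -0.1119]
```

View pics/s3c.png

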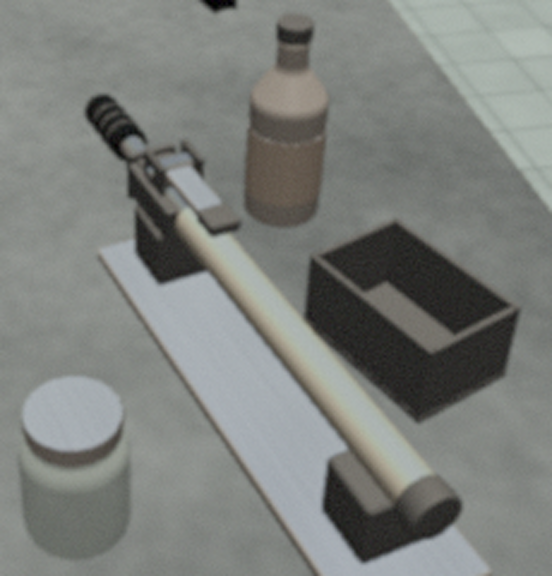

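The lever lies flat along the tube, with its end at crop (222,217). The foot is close to the mouth and the bystanders are where they were. I'll hand it in.

```bash
python3 -c "
from station import r
print(r.finish_job())"
```

```text
the job is handed in; nothing more can be done
None
```

The job is handed in at about 15 s: I pushed the rod onto its stop (10–13 N at the wrist) and closed the lever flat (about 11 N at most). The last picture shows the rail locked, the arm clear and the bystanders in place; the hand-in returned no verdict.

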